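Couple the work-holder head to its ball stand

TASK

Pick up the aluminium socket head and, with its latch lever still up, lower it gently onto the stand that carries the ball (not the one with the square peg), so that it sits flat on the plate over the ball with its tongue lying along the long part of the plate. Then press the latch lever fully down and leave the head there, coupled.

Things in the scene. Friction and masses are not known exactly. Their poses are not given: they have to be found in the camera images.
- socket_head: Loose aluminium head, 0.3 kg. Origin: cup centre on the flat underside; z up, x from tongue to dish. Cup 48 mm wide, 40 high, open below (bore 34 wide, 34 deep). Grip it from above across y: flats at x=0, 26 long, z 3 to 31, 50 over them; mass centre within 10 mm of there. Tongue 24 wide, 24 high to x=-82, underside flush; brass dish to x=+62. Starts upright on the bench, left of the stands.
- latch (a joint): Angle (rad) of the steel latch lever on the head: 0 = fully down on its stop, level above the tongue; positive = tip raised; starts at 0.5 to 0.7, top stop 0.9. Hinge along the head's y at x=-28 mm, z=34 mm. Stiff, no spring: stays where left; about 2 N down on the tip moves it.
- latch_tip (a point): Middle of the upper face of the lever's finger pad (18 x 26 mm), 46 mm from the hinge. Raised, it lies about 75 mm above the plate's underside once seated; with the lever fully down at x=-74, z=38 mm in the head's frame. Push straight down where the raised pad is (about x=-65), not beyond its end; the plate carries the tongue against the push.
- ball_stand: Fixed dark plate 120x70 mm, 12 thick; origin on its underside below the ball, z up. Plate spans x=-85 (long part, towards the robot) to +35, y=+-35 mm. Ball 24 mm wide, centre at z=32, top at 44, on a 16 mm neck. Seated: head origin 12 mm above this origin, x axes alike (same sense). A like plate with a square flat-topped peg, 21 mm wide, is the wrong one; the two change places.

How it is judged:
By the outcome, as a careful person would: the job done as asked, in the order asked, and still so for the second after the job is handed in, with the robot touching nothing.
It also fails if it takes over 45 s, if anything falls off the work surface, if the arm or the gripper's body presses on something with over 40 N, if the wrist force passes 120 N, or if a joint passes its speed limit or range.

ROBOT

A 6-joint arm with a two-finger parallel gripper is mounted at the origin on a cart in front of the work surface, level with it; the furniture and walls round the work are solid. World frame = base frame: x ahead of the robot, y to its left, z up, the work surface at z = 0. Lengths are in mm, angles in rad, forces in N, time in s.
With the tool pointing down it reaches from about 250 to 800 mm from the base axis. Payload 3.9 kg.
Tool frame: the origin (TCP) lies on the centre line of the jaws, within the pads' length; the fingertips stand 8 mm ahead of it and the grasp point (between the pads) lies 11 mm behind it; y points along the fingers, z is the direction in which the jaws open and shut, and the axes are right-handed (so a half turn about y gives the same grasp; the last joint's range is limited). The gripper opens to 85 mm and grips with 20 to 120 N. Pads are 22 mm wide; open, the fingers measure 114 mm over their backs; the gripper's body (76 mm by 85 mm) begins 54 mm behind the grasp point. The pads swing forward as they close: fully open they stand 13 mm farther back than shut.
Start: joints at [1.324, 0.26, -0.138, 1.173, 0, 1.571], TCP at [128.254, 509.083, 214.704] pointing down, gripper open.
Joint ranges: [-2.78, 2.78], [-0.83, 1.72], [-1.28, 1.37], [-1.9, 2.12], [-1.57, 1.48], [-3.14, 3.14]. Speed limits (rad/s): [2.57, 2.57, 3.14, 3.14, 3.14, 3.14].

INTERFACE

Orientations are given as a unit quaternion [w, x, y, z].
In Python, from bench import sense, optics, workorder gives the robot as it stands.
- The arm moves only by the shell command python3 -m creep 'ROWS'. ROWS is JSON, a list of rows, each a list of 3 entries, a list of its own where there are three numbers: the shift along the tool's x, y, z in mm, then the turn about the tool's y in degrees, then the finger opening in mm, from 0 to 85.4. In form: [[[x, y, z], roll, gripper], ...]. A call has 1 to 8 rows; each row shifts and turns the commanded pose from where the row before left it, along the tool's axes as they then stand; what a row does not reach is not made up. A row lasts 1/12 s, in which the tool goes at most 41.7 mm and 7.16 degrees, less where a joint would pass 70% of its speed; a pose out of reach is approached as far as the arm can. A call with a gripper value outside its range is refused whole. The fingers move at their own pace and stop on an object; the grip force is fixed at half the most. Time passes only in rows, so rows that do not move let the fingers close. It gives the time, the measured TCP pose, the force and the opening at its end, in the units of the state.
- sense(): the state, without advancing time (a new reading comes with each control period).
- optics.grab_frame(name): name is "scene" or "top" or "wrist"; returns the picture (420x560x3 uint8, red, green, blue); there is no depth.
- optics.camera_info(name): a dict with "K" (3x3 intrinsics, pixels), "R" (3x3) and "t" (3): a world point X has camera coordinates R X + t. Camera axes: x right, y down, z forward; pixel columns grow to the right and rows downward; lengths in mm; the calibration is good to about 2 mm. A picture is of the moment at which its call begins: read the wrist's pose just before it. camera_info takes no time and is no camera call; for the wrist camera it gives the pose at the moment of the call.
- workorder.finish_job(): hands the job in, once; it reports no verdict.
The state is a dict: "time_s": time; "joints": joint angles; "qvel": joint speeds; "joint_torque": joint torques, N m; "eef_pos": TCP position; "orientation": TCP orientation; "ft_force": force on the tool from outside, world axes, zero at the start; "moment": the same for the moment, N m; "gripper_width": finger opening in mm.
Only numpy, scipy, OpenCV 4.12 (cv2) and the standard library are available. Lean on these libraries where they do the work, as an engineer would, in place of code of your own. Each camera call takes 0.05 s, during which the arm holds its last target. There are 200 camera calls.

## Working session

There is one attempt and no reset: what is moved stays moved. The work goes in short steps, Python scripts to look and compute and a shell command to move; the robot and the scene stay as the last step left them, time stands still between calls to the robot, and variables do not carry over. Pictures are saved under pics/ and viewed, about 8 in all and at most 12, crops included, and the job is handed in when it is done.

```bash
mkdir -p pics; ls; python3 - <<'E'
from bench import sense, optics
import cv2, numpy as np
s=sense(); print(s)
for n in("top","scene"):
    c=optics.camera_info(n); print(n,np.round(c["K"],1).tolist(),np.round(c["R"],3).tolist(),np.round(c["t"],1))
    im=optics.grab_frame(n); np.save(f"pics/{n}.npy",im); cv2.imwrite(f"pics/{n}0.png",im[...,::-1])
E
```

```text
pics
{'time_s': 0.0, 'joints': array([ 1.32403545e+00,  2.60692869e-01, -1.39360919e-01,  1.17268669e+00,
       -4.57695402e-06,  1.57080507e+00]), 'qvel': array([-0.00128047, -0.00010919, -0.00102048,  0.00275858,  0.00082089,
        0.00167768]), 'joint_torque': array([-6.78522374e-04, -4.05679822e+01,  2.53922188e+01,  1.85525184e-02,
       -6.80135116e-06,  1.05422529e-05]), 'eef_pos': array([128.06869179, 508.41574285, 213.86336469]), 'orientation': array([-0.70104851,  0.70241318, -0.08710797,  0.08694201]), 'ft_force': array([0.02184509, 0.373524  , 0.05379808]), 'moment': array([0.01232082, 0.01623643, 0.05963769]), 'gripper_width': 85.47379413457091}
top [[482.9, 0.0, 274.7], [0.0, 482.9, 205.0], [0.0, 0.0, 1.0]] [[-0.001, -1.0, 0.026], [-0.997, -0.001, -0.078], [0.078, -0.026, -0.997]] [114.6 462.  942.3]
scene [[470.5, 0.0, 278.7], [0.0, 470.5, 206.7], [0.0, 0.0, 1.0]] [[0.784, -0.621, -0.003], [-0.39, -0.489, -0.78], [0.483, 0.613, -0.625]] [-287.   293.3  728.7]
```

View pics/top0.png

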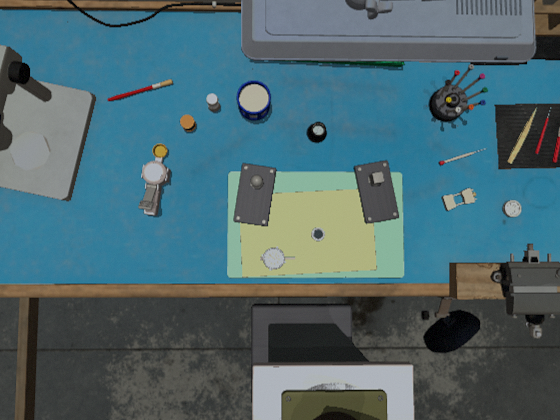

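View pics/scene0.png

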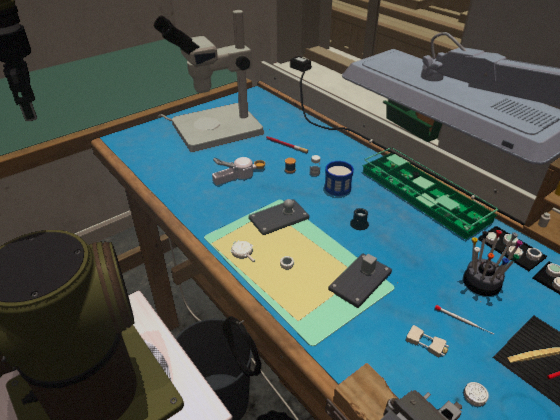

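The top picture shows the socket head at about (154,175), with its dish at (160,150) and its tongue down to (150,212). The ball stand is the left plate, with the ball at (257,182); the peg plate is on the right at (376,180). Next I'll enlarge both.

```bash
python3 - <<'E'
import cv2, numpy as np
im=np.load("pics/top.npy")[...,::-1]
a=cv2.resize(im[135:225,125:185],None,fx=6,fy=6,interpolation=cv2.INTER_CUBIC)
b=cv2.resize(im[150:240,225:285],None,fx=6,fy=6,interpolation=cv2.INTER_CUBIC)
cv2.imwrite("pics/crop1.png",np.hstack([a,b]))
E
```

```text
(no output)
```

View pics/crop1.png

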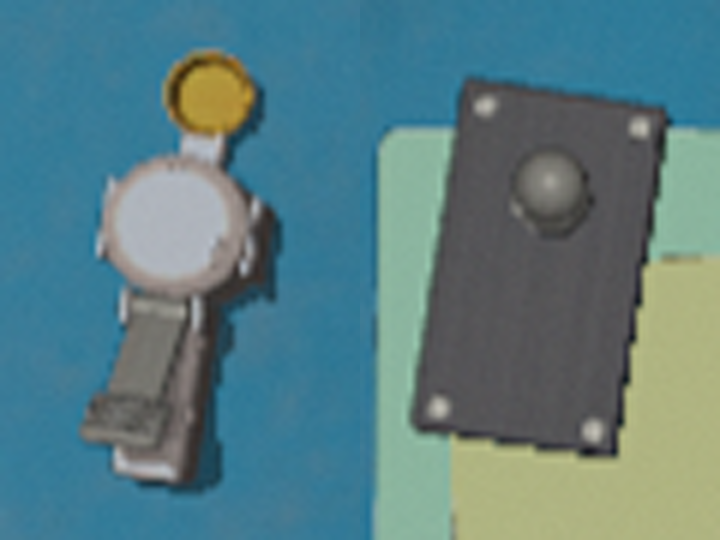

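The crop shows the cup top centre at (154.5,172), the dish at (160,150.3) and the tongue end at about (150,212). The plate corners are at about (242.5,163.3), (275.8,168), (233.8,221.7) and (267.5,225.8), and the ball centre is at (256.7,180.8).

```bash
cat > h.py <<'E'
import numpy as np, cv2
from bench import sense, optics
from scipy.spatial.transform import Rotation as Rot
def ray(c,uv,z):
    K,R,t=(np.array(c[k],float) for k in("K","R","t"))
    d=R.T@np.linalg.solve(K,[uv[0],uv[1],1]); o=-R.T@t
    return o+d*(z-o[2])/d[2]
def proj(c,X):
    K,R,t=(np.array(c[k],float) for k in("K","R","t"))
    p=(np.atleast_2d(X)@R.T+t)@K.T
    return p[:,:2]/p[:,2:]
def tool():
    s=sense(); q=np.array(s["orientation"]); return s,np.array(s["eef_pos"]),Rot.from_quat(q[[1,2,3,0]]).as_matrix()
E
python3 - <<'E'
from h import *
c=optics.camera_info("top")
for n,uv,z in[("cup",(154.5,172),40),("dish",(160,150.3),25),("tongue",(150,211.5),20),("ball",(256.7,180.8),32),
 ("c1",(242.5,163.3),12),("c2",(275.8,168),12),("c3",(233.8,221.7),12),("c4",(267.5,225.5),12)]:
    print(n,ray(c,uv,z).round(1))
P={k:ray(c,uv,12)[:2] for k,uv in dict(c1=(242.5,163.3),c2=(275.8,168),c3=(233.8,221.7),c4=(267.5,225.5)).items()}
d=(P['c1']+P['c2']-P['c3']-P['c4'])/2; print("stand len",np.linalg.norm(d),"wid",np.linalg.norm(P['c1']-P['c2']),"yaw",np.degrees(np.arctan2(d[1],d[0])))
u=d/np.linalg.norm(d); mid=sum(P.values())/4; print("origin from plate",mid+25*u)
a=ray(c,(160,150.3),25)-ray(c,(150,211.5),20); print("head yaw",np.degrees(np.arctan2(a[1],a[0])),np.linalg.norm(a))
s,p,R=tool(); print(p,R.round(3).tolist())
w=optics.camera_info("wrist"); print(np.round(w["R"],3).tolist(), (-np.array(w["R"]).T@w["t"]).round(1))
E
```

```text
cup [524.  347.9  40. ]
dish [569.4 341.3  25. ]
tongue [448.7 359.8  20. ]
ball [508.3 150.4  32. ]
c1 [546.2 179.2  12. ]
c2 [536.9 112.4  12. ]
c3 [429.  195.9  12. ]
c4 [421.5 129.   12. ]
stand len 117.44962351066867 wid 67.4282023049211 yaw -8.16832925436703
origin from plate [508.12354785 150.56858161]
head yaw -8.69383256720569 122.19765946299053
[128.08161996 508.47711079 213.96110582] [[0.97, -0.0, 0.244], [-0.244, -0.002, 0.97], [-0.0, -1.0, -0.002]]
[[0.244, 0.97, -0.001], [0.937, -0.235, 0.258], [0.25, -0.064, -0.966]] [ 64.6 525.2 372.8]
```

```bash
python3 -m creep '[[[0,0,0],-5.4,85],[[38,0,-9],0,85],[[38,0,-9],0,85],[[38,0,-9],0,85],[[38,0,-9],0,85],[[38,0,-9],0,85],[[38,0,-9],0,85],[[38,0,-9],0,85]]'; python3 -m creep '[[[38,10,-9],0,85],[[38,10,-9],0,85],[[38,10,-9],0,85],[[35,10,-9],0,85],[[0,0,0],0,85],[[0,0,0],0,85],[[0,0,0],0,85]]'; python3 - <<'E'
from h import *
s,p,R=tool(); c=optics.camera_info("wrist"); im=optics.grab_frame("wrist"); cv2.imwrite("pics/w1.png",im[...,::-1])
np.savez("pics/w1.npz",K=c["K"],R=c["R"],t=c["t"]); print(s["time_s"],p,R.round(3).tolist(),s["ft_force"])
E
```

```text
time_s: 0.77
eef_pos: [383.0, 405.1, 214.3]
orientation: [-0.705, 0.705, -0.054, 0.054]
ft_force: [-0.1, 0.9, -0.7]
gripper_width: 84.9
time_s: 1.35
eef_pos: [522.7, 347.9, 174.1]
orientation: [-0.705, 0.705, -0.055, 0.053]
ft_force: [-1.5, -1.1, 0.5]
gripper_width: 85.2
1.35 [522.69908268 347.87730473 174.07507808] [[0.988, -0.002, 0.152], [-0.152, -0.001, 0.988], [-0.002, -1.0, -0.001]] [-1.46356234 -1.12819576  0.48223759]
```

View pics/w1.png

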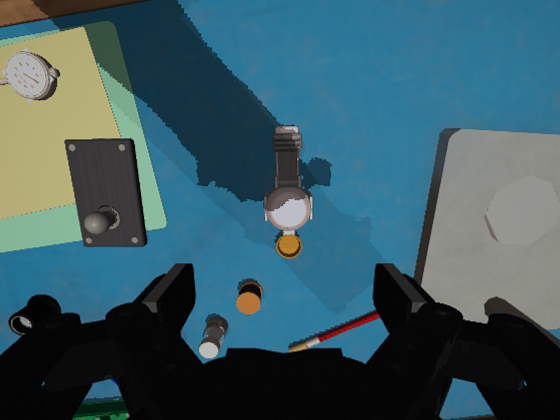

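The wrist picture (image up is toward the robot) shows the cup top centre at (288.5,208), the dish at (289,245) and the tongue end at (287,128). The ball is at (97,223), and the plate corners are at (66,140), (133,138), (77,247) and (147,245).

```bash
python3 - <<'E'
from h import *
c=np.load("pics/w1.npz")
P={}
for n,uv,z in[("cup",(288.5,208),40),("dish",(289,245),25),("tongue",(287,128),24),("ball",(97,223),32),
 ("c1",(66,140),12),("c2",(133,138),12),("c3",(77,247),12),("c4",(147,245),12)]:
    P[n]=ray(c,uv,z); print(n,P[n].round(1))
yaw=lambda a:np.degrees(np.arctan2(a[1],a[0]))
print(yaw(P["cup"]-P["tongue"]),yaw(P["dish"]-P["tongue"]),yaw(P["c3"]-P["c1"]),yaw(P["c4"]-P["c2"]))
im=cv2.imread("pics/w1.png")
cv2.imwrite("pics/w1c.png",np.hstack([cv2.resize(im[115:265,240:340],None,fx=4,fy=4,interpolation=cv2.INTER_CUBIC),cv2.resize(im[115:265,55:155],None,fx=4,fy=4,interpolation=cv2.INTER_CUBIC)]))
E
```

```text
cup [524.9 353.1  40. ]
dish [569.3 347.3  25. ]
tongue [448.1 363.4  24. ]
ball [512.2 152.9  32. ]
c1 [424.7 135.2  12. ]
c2 [433.3 204.4  12. ]
c3 [539.6 107.9  12. ]
c4 [549.4 187.3  12. ]
-7.590179070031624 -7.560179147587928 -13.340436924462521 -8.383571199131815
```

View pics/w1c.png

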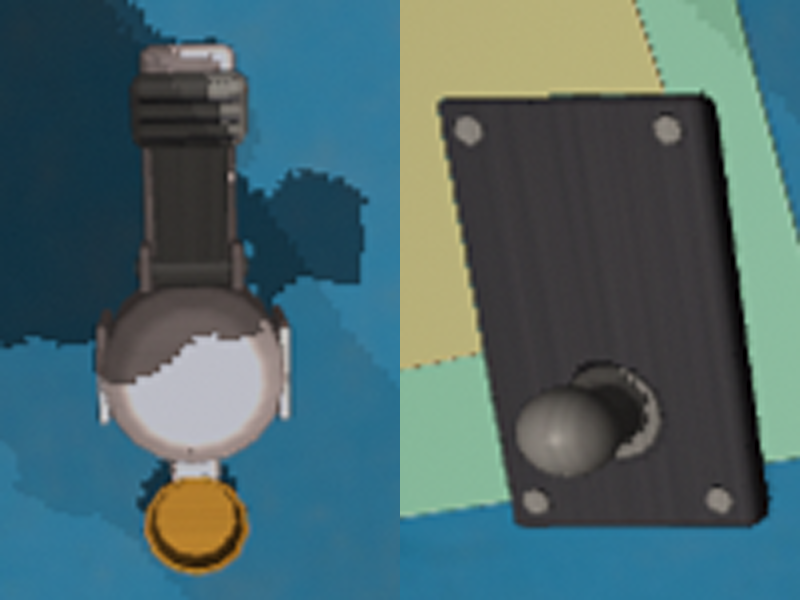

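Both views agree on the head at about (524.5, 350.5) and yaw about −8°. I'll descend and grip it there.

```bash
python3 -m creep '[[[1.5,25,3],-0.5,85],[[0,25,0],0,85],[[0,25,0],0,85],[[0,25,0],0,85],[[0,20,0],0,85],[[0,15,0],0,85],[[0,14,0],0,85],[[0,7,0],0,85]]'; python3 -m creep '[[[0,6,0],0,85],[[0,0,0],0,85],[[0,0,0],0,85]]'; python3 - <<'E'
from h import *
s,p,R=tool(); c=optics.camera_info("wrist"); im=optics.grab_frame("wrist"); cv2.imwrite("pics/w2.png",im[...,::-1])
print(p,R.round(3).tolist())
E
```

```text
time_s: 2.07
eef_pos: [522.9, 351.4, 17.6]
orientation: [-0.705, 0.706, -0.051, 0.049]
ft_force: [-0.5, 0.0, -0.5]
gripper_width: 85.1
time_s: 2.32
eef_pos: [525.2, 351.5, 13.4]
orientation: [0.705, -0.705, 0.05, -0.051]
ft_force: [-0.0, -0.2, 0.6]
gripper_width: 85.0
[525.2278123  351.52459524  13.44242346] [[0.99, 0.001, 0.143], [-0.143, 0.0, 0.99], [0.001, -1.0, 0.001]]
```

View pics/w2.png

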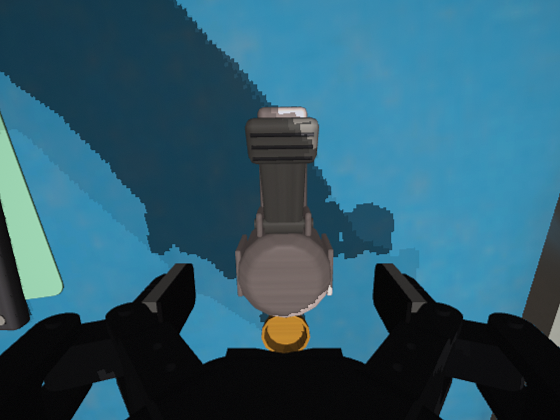

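The picture shows the cup centred between the jaws at about (285,272), with the lever and tongue clear. Now I'll close and lift slightly.

```bash
python3 -m creep '[[[0,0,0],0,40],[[0,0,0],0,40],[[0,0,0],0,40],[[0,0,0],0,40],[[0,0,0],0,40],[[0,0,0],0,40],[[0,0,0],0,40],[[0,0,0],0,40]]'; python3 -m creep '[[[0,0,0],0,40],[[0,0,0],0,40],[[0,-5,0],0,40],[[0,-15,0],0,40],[[0,-25,0],0,40],[[0,-25,0],0,40],[[0,0,0],0,40],[[0,0,0],0,40]]'; python3 - <<'E'
from h import *
s,p,R=tool(); c=optics.camera_info("wrist"); im=optics.grab_frame("wrist"); cv2.imwrite("pics/w3.png",im[...,::-1])
print(p,R.round(3).tolist(),s["ft_force"],s["gripper_width"])
Rc=np.array(c["R"]); print("cam in tool",(R.T@(-Rc.T@c["t"]-p)).round(1),"Rcam_tool",(Rc@R).round(3).tolist())
E
```

```text
time_s: 3.03
eef_pos: [526.8, 351.3, 15.6]
orientation: [0.706, -0.705, 0.05, -0.052]
ft_force: [-1.5, -2.7, 12.7]
gripper_width: 40.1
time_s: 3.7
eef_pos: [526.3, 351.5, 83.6]
orientation: [0.706, -0.705, 0.05, -0.052]
ft_force: [0.2, -1.4, -3.9]
gripper_width: 40.0
[526.32870909 351.48666014  83.63139018] [[0.99, 0.002, 0.143], [-0.143, 0.002, 0.99], [0.002, -1.0, 0.002]] [ 0.18488165 -1.41675865 -3.85651612] 40.043195290314856
cam in tool [ -65.6 -158.9    0.5] Rcam_tool [[-0.001, -0.001, 1.0], [0.966, -0.258, 0.0], [0.258, 0.966, 0.001]]
```

View pics/w3.png

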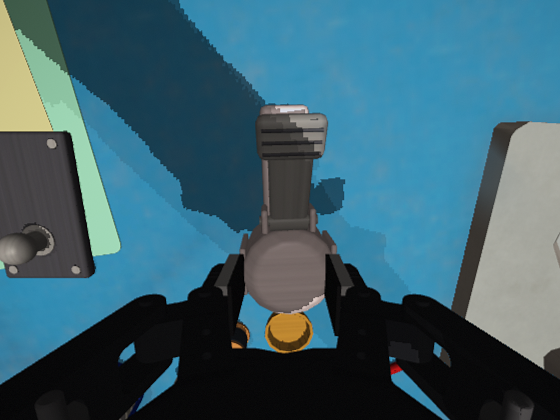

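The head is lifted: it keeps its size in the picture and −3.9 N hangs on the wrist. The opening reads 40, though the flats measure 50, so I'll tighten the command and see whether it holds.

```bash
python3 -m creep '[[[0,0,0],0,36],[[0,0,0],0,36],[[0,0,0],0,36],[[0,0,0],0,36]]'; python3 - <<'E'
from h import *
c=optics.camera_info("wrist"); im=optics.grab_frame("wrist"); cv2.imwrite("pics/w4.png",im[...,::-1])
a=cv2.imread("pics/w3.png")[90:360,170:400]; b=cv2.imread("pics/w4.png")[90:360,170:400]
d=cv2.absdiff(a,b).max(2); print((d>25).sum(), np.argwhere(d>25).mean(0) if (d>25).any() else 0)
cv2.imwrite("pics/w34.png",cv2.resize(np.hstack([a,b]),None,fx=1.7,fy=1.7,interpolation=cv2.INTER_CUBIC))
E
```

```text
time_s: 4.08
eef_pos: [524.6, 350.5, 81.5]
orientation: [-0.705, 0.706, -0.051, 0.05]
ft_force: [-0.1, -0.2, -3.3]
gripper_width: 38.2
2989 [170.34961526 114.53328873]
```

View pics/w34.png

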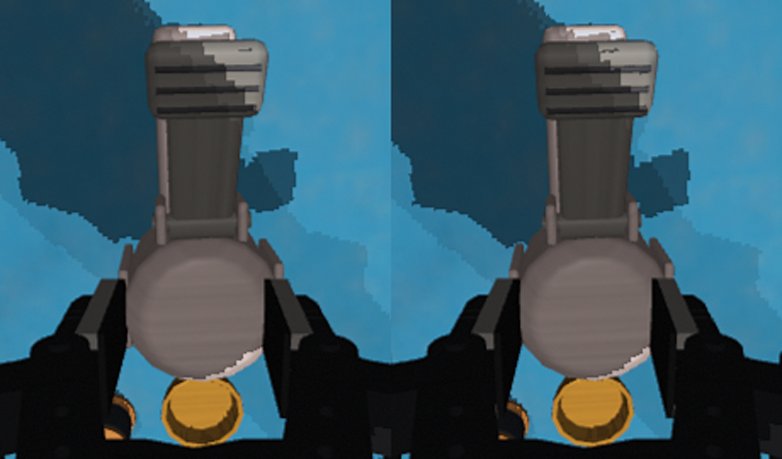

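The head is firm in the grip at an opening of 38.2 and squarely aligned with the jaws. I'll carry it to a hover beside the ball stand and look at the ball from close by.

```bash
python3 -m creep '[[[2,-10,-6],0,36],[[4,-12,-14],0,36],[[5,-11,-18],0,36],[[5,0,-20],0,36],[[5,0,-20],0,36],[[5,0,-19],0,36],[[4,0,-16],0,36],[[3,0,-12],0,36]]'; python3 -m creep '[[[0,0,0],0,36],[[0,0,0],0,36],[[0,0,0],0,36],[[0,0,0],0,36],[[0,0,0],0,36]]';python3 - <<'E'
from h import *
s,p,R=tool(); c=optics.camera_info("wrist"); im=optics.grab_frame("wrist"); cv2.imwrite("pics/w5.png",im[...,::-1])
np.savez("pics/w5.npz",K=c["K"],R=c["R"],t=c["t"],p=p,T=R); print(p,s["gripper_width"],s["ft_force"])
cv2.imwrite("pics/w5b.png",cv2.resize(im[80:360,:400,::-1],None,fx=2,fy=2,interpolation=cv2.INTER_CUBIC))
E
```

```text
time_s: 4.8
eef_pos: [540.6, 219.8, 117.4]
orientation: [-0.705, 0.705, -0.051, 0.052]
ft_force: [0.2, 1.2, -4.3]
gripper_width: 37.9
time_s: 5.22
eef_pos: [540.1, 223.3, 115.8]
orientation: [0.705, -0.705, 0.05, -0.05]
ft_force: [-0.0, 1.0, -3.9]
gripper_width: 38.3
[540.08777091 223.28472312 115.79040746] 38.26887787112629 [-0.02212815  0.95594578 -3.85273557]
```

View pics/w5b.png

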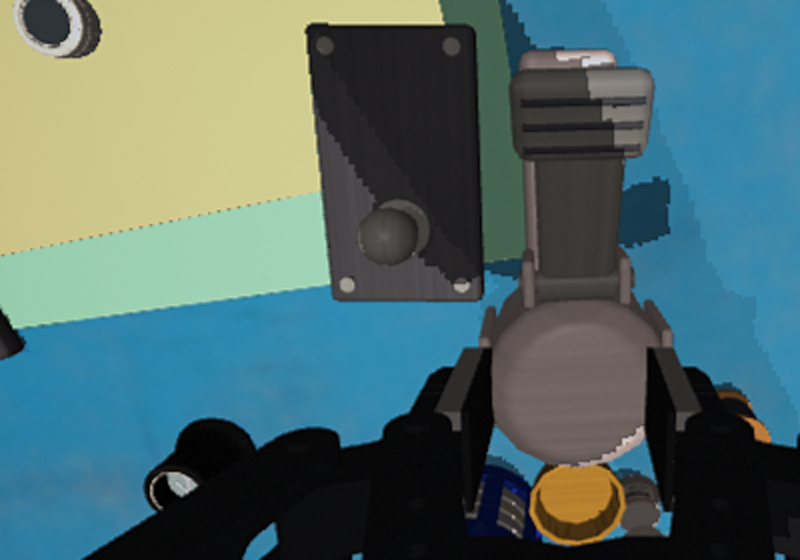

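The ball is at full-frame (194,198) and its collar at (202.5,194.5). The plate's screws are at (162,103), (225.5,103), (173.5,222.5) and (230.5,222.5). The head is held, lever up, with the cup top at about (287,270), the hinge ends at (264,214) and (315,214), the tongue end at (284,106) and the dish at (289,331).

```bash
python3 - <<'E'
from h import *
c=dict(np.load("pics/w5.npz")); p,T=c["p"],c["T"]; print(c["K"].round(1).tolist())
yaw=lambda a:np.degrees(np.arctan2(a[1],a[0]))
W={}
for n,uv,z in[("ball",(194,198),32),("collar",(202.5,194.5),13),("s1",(162,103),13),("s2",(225.5,103),13),("s3",(173.5,222.5),13),("s4",(230.5,222.5),13)]:
    W[n]=ray(c,uv,z); print(n,W[n].round(1))
print("spacing",[np.linalg.norm(W[a]-W[b]).round(1) for a,b in(("s1","s2"),("s3","s4"),("s1","s3"),("s2","s4"))],"yaws",yaw(W["s3"]-W["s1"]),yaw(W["s4"]-W["s2"]),yaw(W["s1"]-W["s2"])+90-180,yaw(W["s3"]-W["s4"])-90)
m=sum(W[k] for k in("s1","s2","s3","s4"))/4;d=W["s3"]+W["s4"]-W["s1"]-W["s2"];d/=np.linalg.norm(d);print("origin via screws",(m+25*d).round(1), yaw(d))
h=p[2]-15.6
for n,uv,z in[("cup",(286.5,270.5),40),("hingeL",(263.5,214),38),("hingeR",(315,214),38),("tongue",(284,106),24),("dish",(289,331),25)]:
    X=ray(c,uv,h+z); print(n,"tool",(T.T@(X-p)).round(1))
print("tool yaw",yaw(T[:,0]))
E
```

```text
[[299.3, 0.0, 283.8], [0.0, 299.3, 218.8], [0.0, 0.0, 1.0]]
ball [511.5 153.5  32. ]
collar [512.3 155.4  13. ]
s1 [433.1 138.6  13. ]
s2 [440.5 190.1  13. ]
s3 [533.8 124.   13. ]
s4 [541.1 175.2  13. ]
spacing [np.float64(52.0), np.float64(51.7), np.float64(101.7), np.float64(101.8)] yaws -8.295050969295932 -8.473349436056811 -188.1339636950608 -188.16648214027515
origin via screws [511.9 153.3  13. ] -8.38421366721296
cup tool [ -3.6 -24.4   2. ]
hingeL tool [-31.4 -22.4  -8.8]
hingeR tool [-31.5 -22.4  15.4]
tongue tool [-80.6  -8.4   0.8]
dish tool [41.1 -9.4  3.7]
tool yaw -8.174152596088787
```

Wrist-relative shift to the stand: x −14.5, z −75. I'll go above the ball, then check the alignment before lowering.

```bash
python3 -m creep '[[[-1.5,0,-8],0.5,36],[[-3,0,-15],0,36],[[-4,0,-19],0,36],[[-3,0,-17],0,36],[[-2,0,-11],0,36],[[-1,0,-5],0,36],[[0,0,0],0,36],[[0,0,0],0,36]]'; python3 -m creep '[[[0,8,0],0,36],[[0,12,0],0,36],[[0,12,0],0,36],[[0,8,0],0,36],[[0,0,0],0,36],[[0,0,0],0,36],[[0,0,0],0,36],[[0,0,0],0,36]]';python3 - <<'E'
from h import *
s,p,R=tool(); c=optics.camera_info("wrist"); im=optics.grab_frame("wrist"); sc=optics.grab_frame("scene")
np.savez("pics/w6.npz",K=c["K"],R=c["R"],t=c["t"],p=p,T=R); print(p,s["gripper_width"],s["ft_force"])
a=cv2.resize(im[60:330,160:410,::-1],(500,540),interpolation=cv2.INTER_CUBIC)
b=cv2.resize(sc[130:310,200:300,::-1],(300,540),interpolation=cv2.INTER_CUBIC)
cv2.imwrite("pics/w6.png",np.hstack([a,b]))
E
```

```text
time_s: 5.93
eef_pos: [514.9, 150.8, 115.9]
orientation: [0.705, -0.705, 0.054, -0.054]
ft_force: [0.2, 0.6, -2.7]
gripper_width: 38.3
time_s: 6.6
eef_pos: [515.2, 150.9, 76.4]
orientation: [0.705, -0.705, 0.053, -0.054]
ft_force: [0.2, 0.4, -2.5]
gripper_width: 38.4
[515.16431853 150.87852065  76.35893129] 38.373214684998935 [ 0.19309735  0.39170104 -2.45192119]
```

View pics/w6.png

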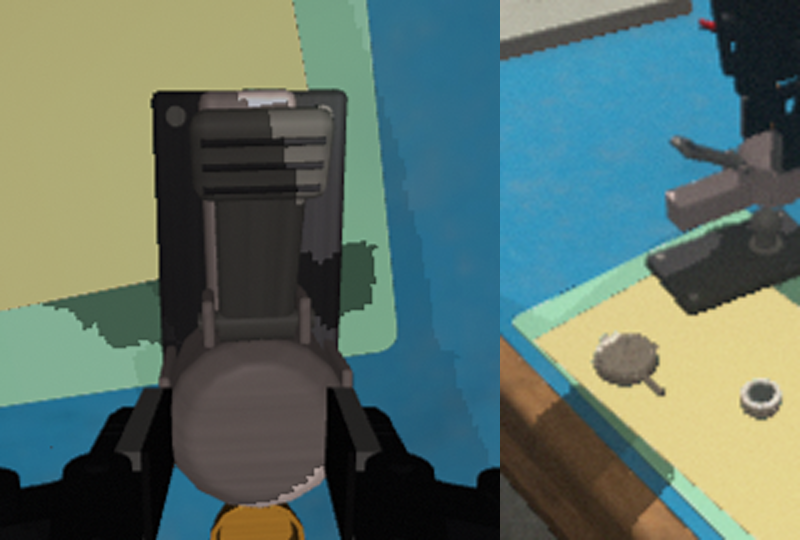

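The tongue is centred over the plate: tongue centre column 247.5 against plate centre 249.5 in the view, which is under 1 mm. The lever is still up and the head level, just above the ball. Next is the fore-aft check, from the plate's near edge (row 106), the left screw (248,117.5) and the tongue end (row 105).

```bash
python3 - <<'E'
from h import *
c=dict(np.load("pics/w6.npz")); p,T=c["p"],c["T"]; h=p[2]-15.6
f=lambda uv,z:(T.T@(ray(c,uv,z)-p)).round(1)
a=f((236,106),12);b=f((333.5,106),12);e=f((248,117.5),12.5)
print("plate near corners",a,b,"-> ball x",(a[0]+b[0])/2+85,"z",(a[2]+b[2])/2); print("screw",e,"ball x by screw",e[0]+75.9)
for z in(0,24):print("tongue",z,f((284,105),h+z), "top edge row 113?",f((284,113),h+z))
print("hinge",f((261,224),h+36),f((314,224),h+36),"cup",f((285.5,271),h+40))
E
```

```text
plate near corners [-87.7  64.2 -32.7] [-87.8  64.3  35.6] -> ball x -2.75 z 1.4499999999999993
screw [-80.1  63.7 -24.5] ball x by screw -4.199999999999989
tongue 0 [-83.4  15.5   0.8] top edge row 113? [-79.3  15.5   0.8]
tongue 24 [-81.   -8.5   0.8] top edge row 113? [-77.4  -8.5   0.8]
hinge [-26.  -20.4 -10.3] [-26.  -20.4  15.2] cup [ -3.3 -24.4   1.6]
```

Aligned to within about 1 mm on every measure. Lowering now.

```bash
python3 -m creep '[[[-0.5,4,0],0,36],[[0,6,0],0,36],[[0,6,0],0,36],[[0,5,0],0,36],[[0,3,0],0,36],[[0,0,0],0,36],[[0,0,0],0,36],[[0,0,0],0,36]]';python3 -m creep '[[[0,3,0],0,36],[[0,4,0],0,36],[[0,4,0],0,36],[[0,4,0],0,36],[[0,2,0],0,36],[[0,0,0],0,36],[[0,0,0],0,36],[[0,0,0],0,36]]'
```

```text
time_s: 7.37
eef_pos: [514.1, 150.6, 51.8]
orientation: [0.705, -0.705, 0.054, -0.054]
ft_force: [0.2, -1.0, -3.4]
gripper_width: 38.6
time_s: 8.03
eef_pos: [514.1, 150.6, 34.8]
orientation: [0.705, -0.705, 0.054, -0.054]
ft_force: [-0.4, -0.0, -2.6]
gripper_width: 38.2
```

```bash
python3 -m creep '[[[0,1.5,0],0,36],[[0,1.5,0],0,36],[[0,1,0],0,36],[[0,0.5,0],0,36],[[0,0,0],0,36],[[0,0,0],0,36]]';python3 -m creep '[[[0,0.5,0],0,36],[[0,0.5,0],0,36],[[0,0.5,0],0,36],[[0,0,0],0,36],[[0,0,0],0,36]]'
```

```text
time_s: 8.53
eef_pos: [513.9, 150.6, 30.2]
orientation: [-0.705, 0.705, -0.054, 0.054]
ft_force: [0.7, -1.0, -3.8]
gripper_width: 37.7
time_s: 8.95
eef_pos: [513.9, 150.6, 28.7]
orientation: [-0.705, 0.705, -0.054, 0.054]
ft_force: [-0.1, -1.0, -2.8]
gripper_width: 37.9
```

```bash
python3 -m creep '[[[0,0.5,0],0,36],[[0,0.5,0],0,36],[[0,0.5,0],0,36],[[0,0,0],0,36],[[0,0,0],0,36]]';python3 -m creep '[[[0,0.5,0],0,36],[[0,0.5,0],0,36],[[0,0,0],0,36],[[0,0,0],0,36]]'
```

```text
time_s: 9.37
eef_pos: [514.3, 150.6, 28.1]
orientation: [0.705, -0.705, 0.054, -0.054]
ft_force: [-2.8, -1.0, 5.4]
gripper_width: 38.4
time_s: 9.7
eef_pos: [514.5, 150.6, 28.0]
orientation: [0.705, -0.705, 0.053, -0.055]
ft_force: [-3.9, -2.2, 11.8]
gripper_width: 38.3
```

Contact came at TCP z = 28.1 (27.6 expected), so the head sits on the plate. I'll ease off, open and rise.

```bash
python3 -m creep '[[[0,-0.7,0],0,40],[[0,0,0],0,60],[[0,0,0],0,85],[[0,0,0],0,85],[[0,0,0],0,85],[[0,0,0],0,85],[[0,0,0],0,85],[[0,0,0],0,85]]';python3 -m creep '[[[0,-8,0],0,85],[[0,-15,0],0,85],[[0,-20,0],0,85],[[0,-25,0],0,85],[[0,-20,0],0,85],[[0,0,0],0,0],[[0,0,0],0,0],[[0,0,0],0,0]]'
python3 - <<'E'
from h import *
s,p,R=tool(); c=optics.camera_info("wrist"); im=optics.grab_frame("wrist"); sc=optics.grab_frame("scene")
np.savez("pics/w7.npz",K=c["K"],R=c["R"],t=c["t"],p=p,T=R); print(p,s["gripper_width"],s["ft_force"])
a=cv2.resize(im[60:330,160:410,::-1],(500,540),interpolation=cv2.INTER_CUBIC)
b=cv2.resize(sc[150:285,240:315,::-1],(300,540),interpolation=cv2.INTER_CUBIC)
cv2.imwrite("pics/w7.png",np.hstack([a,b]))
E
```

```text
time_s: 10.37
eef_pos: [513.9, 150.6, 26.8]
orientation: [-0.705, 0.705, -0.054, 0.054]
ft_force: [-0.1, 0.2, -0.1]
gripper_width: 85.1
time_s: 11.03
eef_pos: [513.5, 150.5, 114.7]
orientation: [-0.705, 0.705, -0.054, 0.054]
ft_force: [0.5, 0.7, -0.1]
gripper_width: 50.7
[513.5380263  150.4876143  114.66919962] 50.69940017798376 [ 0.51037925  0.70509717 -0.12533568]
```

View pics/w7.png

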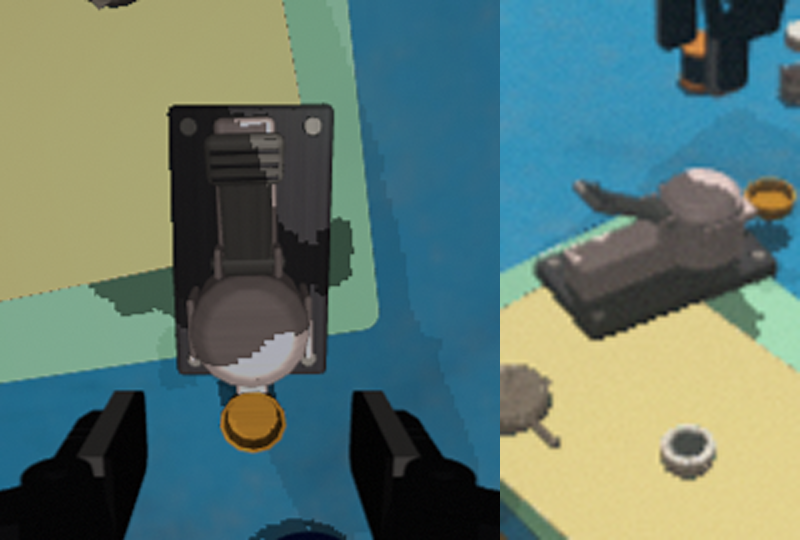

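The head sits flat on the ball plate, tongue along the long part and lever still raised; the scene inset confirms it. Pad centre is at full-frame (282,139) and the cup top at (284.5,224).

```bash
python3 - <<'E'
from h import *
c=dict(np.load("pics/w7.npz")); p,T=c["p"],c["T"]
for n,uv,z in[("pad",(282,139),75),("padnear",(282,126),75),("padfar",(282,151),72),("cup",(284.5,224),52),("dish",(286.5,271),37),("tongue",(282,119),36)]: print(n,(T.T@(ray(c,uv,z)-p)).round(1))
E
python3 -m creep '[[[-10,0,0],0,0],[[-20,0,0],0,0],[[-20,0,0],0,0],[[-13,0,0],0,0],[[-5,0,0.5],0,0],[[0,0,0],0,0],[[0,0,0],0,0],[[0,0,0],0,0]]'
```

```text
pad [-65.4  39.7  -0.4]
padnear [-73.4  39.7  -0.4]
padfar [-57.8  42.7  -0.4]
cup [-2.2 62.7  1.4]
dish [44.1 77.7  3.2]
tongue [-80.   78.7  -0.6]
time_s: 11.8
eef_pos: [447.7, 161.6, 114.9]
orientation: [0.705, -0.705, 0.054, -0.054]
ft_force: [-0.4, 0.1, -0.6]
gripper_width: -0.2
```

```bash
python3 -m creep '[[[1.5,8,0],0,0],[[0,10,0],0,0],[[0,6,0],0,0],[[0,4,0],0,0],[[0,4,0],0,0],[[0,3,0],0,0],[[0,3,0],0,0],[[0,0,0],0,0]]';python3 -m creep '[[[0,3,0],0,0],[[0,3,0],0,0],[[0,3,0],0,0],[[0,3,0],0,0],[[0,2,0],0,0],[[0,1,0],0,0],[[0,0,0],0,0],[[0,0,0],0,0]]'
```

```text
time_s: 12.47
eef_pos: [448.0, 161.1, 76.4]
orientation: [-0.705, 0.705, -0.054, 0.054]
ft_force: [0.1, -0.3, -0.6]
gripper_width: -0.0
time_s: 13.13
eef_pos: [448.3, 161.2, 61.9]
orientation: [-0.705, 0.705, -0.054, 0.054]
ft_force: [-0.0, 0.2, -0.0]
gripper_width: -0.0
```

```bash
python3 -m creep '[[[0,1,0],0,0],[[0,1,0],0,0],[[0,1,0],0,0],[[0,0,0],0,0],[[0,0,0],0,0]]';python3 -m creep '[[[0,0.5,0],0,0],[[0,0.5,0],0,0],[[0,0,0],0,0],[[0,0,0],0,0]]';python3 -m creep '[[[0,0.5,0],0,0],[[0,0.5,0],0,0],[[0,0,0],0,0],[[0,0,0],0,0]]'
```

```text
time_s: 13.55
eef_pos: [448.3, 161.2, 58.8]
orientation: [-0.705, 0.705, -0.054, 0.054]
ft_force: [-0.6, 0.0, 1.7]
gripper_width: -0.1
time_s: 13.88
eef_pos: [448.4, 161.2, 57.9]
orientation: [-0.705, 0.705, -0.054, 0.054]
ft_force: [-1.6, -1.0, 1.1]
gripper_width: -0.4
time_s: 14.22
eef_pos: [448.9, 161.2, 56.9]
orientation: [-0.705, 0.705, -0.054, 0.054]
ft_force: [-0.9, -0.6, -0.1]
gripper_width: 0.1
```

```bash
python3 -m creep '[[[0,0.5,0],0,0],[[0,0.5,0],0,0],[[0,0,0],0,0],[[0,0,0],0,0]]';python3 -m creep '[[[0,0.5,0],0,0],[[0,0.5,0],0,0],[[0,0,0],0,0],[[0,0,0],0,0]]'
python3 - <<'E'
from h import *
c=optics.camera_info("top")
for n in("scene","wrist"):
    im=optics.grab_frame(n); cv2.imwrite(f"pics/{n}9.png",im[...,::-1])
E
```

```text
time_s: 14.55
eef_pos: [448.6, 161.2, 55.9]
orientation: [0.705, -0.705, 0.054, -0.054]
ft_force: [0.4, -0.2, 0.6]
gripper_width: -0.4
time_s: 14.88
eef_pos: [448.2, 161.2, 54.9]
orientation: [0.705, -0.705, 0.054, -0.054]
ft_force: [-0.0, -0.3, 1.2]
gripper_width: 0.1
```

```bash
python3 -m creep '[[[0,0.5,0],0,0],[[0,0.5,0],0,0],[[0,0,0],0,0],[[0,0,0],0,0]]';python3 -m creep '[[[0,0.5,0],0,0],[[0,0.5,0],0,0],[[0,0,0],0,0],[[0,0,0],0,0]]'
```

```text
time_s: 15.32
eef_pos: [448.2, 161.2, 53.8]
orientation: [-0.705, 0.705, -0.054, 0.054]
ft_force: [-0.2, 1.0, 0.8]
gripper_width: -0.0
time_s: 15.65
eef_pos: [448.2, 161.1, 52.8]
orientation: [-0.705, 0.705, -0.054, 0.054]
ft_force: [-0.2, -0.7, 0.4]
gripper_width: -0.0
```

```bash
python3 - <<'E'
from h import *
im=optics.grab_frame("wrist"); sc=optics.grab_frame("scene")
np.savez("pics/n10.npz",w=im,s=sc)
a=cv2.resize(im[170:370,200:370,::-1],(459,540),interpolation=cv2.INTER_CUBIC)
b=cv2.resize(sc[165:255,245:301,::-1],(336,540),interpolation=cv2.INTER_CUBIC)
cv2.imwrite("pics/w10.png",np.hstack([a,b]))
E
```

View pics/w10.png

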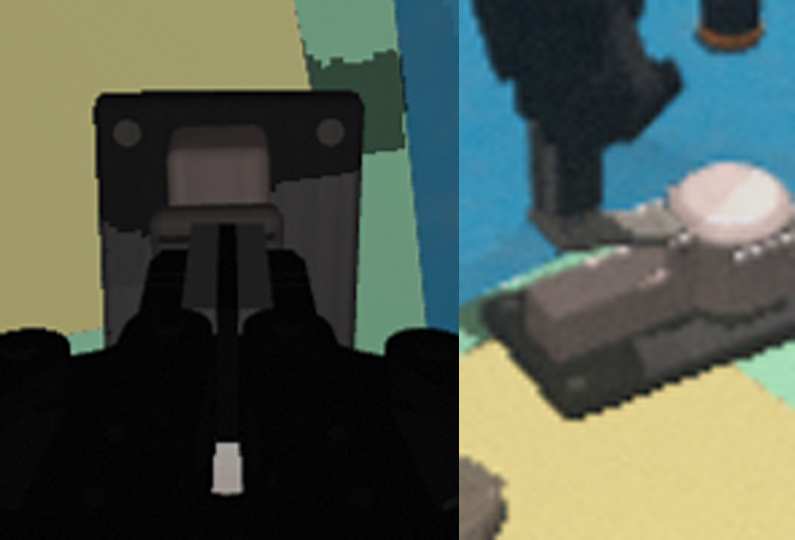

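The fingertips are on the lever pad and have pushed it most of the way; the scene inset still shows a small gap over the tongue. I'll keep pressing gently until the force rises at the stop.

```bash
python3 -m creep '[[[0,0.5,0],0,0],[[0,0.5,0],0,0],[[0,0.5,0],0,0],[[0,0,0],0,0],[[0,0,0],0,0]]';python3 -m creep '[[[0,0.5,0],0,0],[[0,0.5,0],0,0],[[0,0.5,0],0,0],[[0,0,0],0,0],[[0,0,0],0,0]]'
```

```text
time_s: 16.17
eef_pos: [448.2, 161.2, 51.3]
orientation: [-0.705, 0.705, -0.054, 0.054]
ft_force: [-0.3, 0.5, 0.8]
gripper_width: -0.2
time_s: 16.58
eef_pos: [448.2, 161.2, 49.8]
orientation: [-0.705, 0.705, -0.054, 0.054]
ft_force: [0.1, 0.6, 0.4]
gripper_width: -0.0
```

```bash
python3 -m creep '[[[0,0.5,0],0,0],[[0,0.5,0],0,0],[[0,0,0],0,0],[[0,0,0],0,0]]'
```

```text
time_s: 16.92
eef_pos: [448.2, 161.2, 48.8]
orientation: [-0.705, 0.705, -0.054, 0.054]
ft_force: [-0.6, 0.2, 1.1]
gripper_width: 0.0
```

```bash
cat > lev.py <<'E'
from h import *
s,p,T=tool(); c=optics.camera_info("wrist"); im=optics.grab_frame("wrist"); sc=optics.grab_frame("scene"); cs=optics.camera_info("scene")
np.savez("pics/n_%.2f.npz"%s["time_s"],w=im,s=sc)
y=np.radians(-8.3); H=np.array([[np.cos(y),-np.sin(y),0],[np.sin(y),np.cos(y),0],[0,0,1]]); o=np.array([512,152,12.])
print(p.round(1))
for a in(0,.1,.2,.3,.4,.5):
    q=lambda r,n:H@np.array([-28-r*np.cos(a)-n*np.sin(a),0,34+r*np.sin(a)*1+n*np.cos(a)])+o
    print(a,"wrist pad near",proj(c,q(55,4)).round(0)[0],"far",proj(c,q(37,4)).round(0)[0],"scene tip",proj(cs,q(46,4)).round(1)[0],"near",proj(cs,q(55,4)).round(1)[0],"z60",round(q(32,3)[2],1))
print("tongue end top wrist",proj(c,H@[-82,0,24]+o),"scene",proj(cs,H@[-82,0,24]+o))
g=im.mean(2); print("wrist rows 190-290 cols 265-272"); print(g[190:290,262:270].mean(1).round(0).astype(int).tolist())
g=sc.mean(2); print("scene rows 195..225 cols 254..275 step"); print(g[196:222,254:276].round(0).astype(int))
E
python3 lev.py
```

```text
[448.2 161.2  48.8]
0 wrist pad near [282. 227.] far [283. 258.] scene tip [258.1 208.4] near [254.4 209.8] z60 49.0
0.1 wrist pad near [282. 230.] far [283. 260.] scene tip [258.  206.8] near [254.2 207.8] z60 52.2
0.2 wrist pad near [282. 234.] far [283. 263.] scene tip [258.  205.1] near [254.3 205.8] z60 55.3
0.3 wrist pad near [282. 239.] far [283. 266.] scene tip [258.3 203.4] near [254.7 203.7] z60 58.3
0.4 wrist pad near [282. 245.] far [283. 271.] scene tip [258.7 201.7] near [255.2 201.6] z60 61.2
0.5 wrist pad near [282. 253.] far [283. 276.] scene tip [259.3 200. ] near [256.  199.5] z60 64.0
tongue end top wrist [[282.50347585 222.16288474]] scene [[255.0320818  214.66137639]]
wrist rows 190-290 cols 265-272
[141, 141, 142, 141, 141, 141, 141, 141, 141, 141, 141, 141, 142, 142, 149, 72, 4, 13, 17, 18, 19, 20, 21, 21, 20, 21, 21, 20, 24, 30, 33, 35, 36, 36, 38, 39, 43, 52, 61, 65, 67, 70, 71, 71, 70, 71, 71, 71, 71, 70, 70, 70, 71, 65, 35, 27, 36, 40, 42, 44, 47, 46, 45, 45, 43, 25, 18, 28, 41, 44, 45, 47, 21, 4, 6, 7, 6, 7, 8, 7, 7, 12, 10, 8, 10, 14, 12, 10, 11, 11, 12,
[... 1788 characters left out ...]
6 107 108 106 105 106  97  86
   84  82  77  75]
 [ 66  55  71  78  93 105 107 107 107 109 107 105 106 101  91  84  81  80
   78  79  75  76]
 [ 57  49  72  76  79  96 105 109 111 107 104  93  88  84  80  77  78  77
   76  76  80  79]
 [ 48  50  71  80  76  82  98 106  99  92  85  80  79  76  81  76  76  77
   77  75  79  77]
 [ 50  48  78  80  78  78  85  87  85  83  81  78  79  81  81  78  77  78
   77  80  78  78]
 [ 45  51  69  73  76  75  76  80  79  76  77  75  78  78  75  80  79  81
   81  76  75  76]
 [ 47  46  61  70  78  76  76  82  76  79  79  80  80  76  77  78  81  79
   79  66  63  59]
 [ 48  50  50  60  69  76  76  77  78  79  80  81  79  79  75  78  78  67
   59  56  70  71]]
```

```bash
ls pics/*.npz; python3 - <<'E'
import numpy as np,cv2,glob
A={"54.9":cv2.imread("pics/scene9.png").mean(2),"52.8":np.load("pics/n10.npz")["s"].mean(2),"48.8":np.load(sorted(glob.glob("pics/n_1*.npz"))[-1])["s"].mean(2)}
w7=cv2.resize(cv2.imread("pics/w7.png")[:,500:],(75,135),interpolation=cv2.INTER_AREA).mean(2)
f=np.zeros((420,560));f[150:285,240:315]=w7;A["w7"]=f
for k,g in A.items():
    for col in(256,259,262,266): print(k,col,g[186:220,col].round(0).astype(int).tolist())
W={"54.9":cv2.imread("pics/wrist9.png").mean(2),"52.8":np.load("pics/n10.npz")["w"].mean(2),"48.8":np.load(sorted(glob.glob("pics/n_1*.npz"))[-1])["w"].mean(2)}
for k,g in W.items(): print(k,"wrist 200-270",g[200:270,262:270].mean(1).round(0).astype(int).tolist())
E
```

```text
pics/n10.npz
pics/n_16.92.npz
pics/w1.npz
pics/w5.npz
pics/w6.npz
pics/w7.npz
54.9 256 [86, 90, 98, 97, 98, 98, 102, 99, 105, 111, 113, 112, 126, 118, 98, 115, 116, 115, 120, 120, 121, 121, 123, 121, 142, 168, 123, 88, 75, 70, 76, 68, 73, 68]
54.9 259 [27, 33, 48, 56, 58, 58, 63, 59, 64, 57, 57, 59, 58, 61, 66, 73, 74, 79, 113, 119, 122, 119, 114, 157, 143, 116, 106, 108, 108, 105, 97, 82, 75, 77]
54.9 262 [31, 34, 31, 33, 33, 34, 31, 35, 30, 35, 34, 38, 36, 33, 55, 57, 64, 71, 76, 67, 95, 126, 165, 147, 112, 106, 110, 105, 108, 108, 107, 96, 85, 78]
54.9 266 [30, 35, 28, 29, 32, 36, 31, 32, 34, 32, 36, 36, 34, 48, 67, 62, 66, 65, 68, 61, 108, 163, 186, 134, 108, 107, 105, 106, 109, 101, 91, 79, 79, 76]
52.8 256 [88, 89, 95, 100, 99, 100, 99, 99, 102, 111, 117, 115, 125, 109, 100, 95, 108, 118, 120, 120, 119, 125, 122, 123, 139, 167, 124, 84, 74, 71, 68, 69, 73, 68]
52.8 259 [31, 33, 36, 50, 58, 61, 61, 62, 60, 54, 60, 60, 60, 60, 60, 69, 73, 69, 78, 113, 122, 121, 114, 160, 143, 115, 103, 106, 107, 101, 100, 83, 79, 78]
52.8 262 [35, 33, 31, 30, 32, 27, 32, 32, 34, 36, 35, 35, 37, 3
[... 1747 characters left out ...]
6, 66, 65, 65, 65, 61, 35, 25, 34, 40, 43, 45, 49, 52, 50, 47, 45, 32, 24, 22, 39, 20, 4, 5, 7, 7, 7, 7, 7]
52.8 wrist 200-270 [141, 142, 148, 78, 12, 11, 14, 17, 18, 19, 20, 21, 20, 20, 21, 20, 21, 27, 31, 33, 34, 35, 36, 37, 40, 47, 58, 63, 65, 68, 70, 69, 69, 69, 69, 68, 68, 68, 68, 68, 67, 67, 67, 67, 67, 62, 35, 26, 36, 40, 42, 45, 49, 50, 48, 46, 45, 30, 22, 22, 38, 45, 21, 4, 6, 6, 7, 7, 8, 7]
48.8 wrist 200-270 [141, 141, 142, 142, 149, 72, 4, 13, 17, 18, 19, 20, 21, 21, 20, 21, 21, 20, 24, 30, 33, 35, 36, 36, 38, 39, 43, 52, 61, 65, 67, 70, 71, 71, 70, 71, 71, 71, 71, 70, 70, 70, 71, 65, 35, 27, 36, 40, 42, 44, 47, 46, 45, 45, 43, 25, 18, 28, 41, 44, 45, 47, 21, 4, 6, 7, 6, 7, 8, 7]
```

The pad's edge follows the finger down frame by frame, so the lever is moving; it's just not at its stop. I'll keep going in small steps.

```bash
python3 -m creep '[[[0,0.5,0],0,0],[[0,0.5,0],0,0],[[0,0.5,0],0,0],[[0,0.5,0],0,0],[[0,0,0],0,0],[[0,0,0],0,0]]';python3 -m creep '[[[0,0.5,0],0,0],[[0,0.5,0],0,0],[[0,0.5,0],0,0],[[0,0,0],0,0],[[0,0,0],0,0]]'
```

```text
time_s: 17.52
eef_pos: [448.3, 161.2, 46.8]
orientation: [-0.705, 0.705, -0.054, 0.054]
ft_force: [-1.4, 0.4, 0.1]
gripper_width: 0.2
time_s: 17.93
eef_pos: [448.3, 161.2, 45.3]
orientation: [-0.705, 0.705, -0.054, 0.054]
ft_force: [-1.8, -0.4, 0.4]
gripper_width: 0.2
```

```bash
python3 -m creep '[[[0,0.5,0],0,0],[[0,0.5,0],0,0],[[0,0.5,0],0,0],[[0,0,0],0,0],[[0,0,0],0,0]]'
```

```text
time_s: 18.35
eef_pos: [448.3, 161.2, 43.8]
orientation: [-0.705, 0.705, -0.054, 0.054]
ft_force: [0.3, 0.3, 0.4]
gripper_width: -0.1
```

```bash
python3 lev.py | sed -n 1,10p; python3 - <<'E'
import numpy as np,glob
g=np.load(sorted(glob.glob("pics/n_1*.npz"))[-1])["s"].mean(2)
for col in(256,259,262,266): print(col,g[186:220,col].round(0).astype(int).tolist())
E
```

```text
[448.3 161.2  43.8]
0 wrist pad near [282. 230.] far [283. 261.] scene tip [258.1 208.4] near [254.4 209.8] z60 49.0
0.1 wrist pad near [282. 233.] far [283. 264.] scene tip [258.  206.8] near [254.2 207.8] z60 52.2
0.2 wrist pad near [282. 237.] far [283. 267.] scene tip [258.  205.1] near [254.3 205.8] z60 55.3
0.3 wrist pad near [282. 242.] far [283. 270.] scene tip [258.3 203.4] near [254.7 203.7] z60 58.3
0.4 wrist pad near [282. 249.] far [283. 275.] scene tip [258.7 201.7] near [255.2 201.6] z60 61.2
0.5 wrist pad near [282. 257.] far [283. 280.] scene tip [259.3 200. ] near [256.  199.5] z60 64.0
tongue end top wrist [[282.48596502 224.40112891]] scene [[255.0320818  214.66137639]]
wrist rows 190-290 cols 265-272
[141, 142, 142, 142, 142, 142, 142, 142, 142, 142, 142, 142, 142, 142, 143, 149, 72, 4, 11, 15, 17, 19, 19, 20, 21, 20, 21, 20, 21, 20, 27, 33, 35, 36, 37, 38, 39, 40, 42, 50, 60, 65, 67, 70, 72, 72, 72, 72, 72, 72, 73, 57, 32, 33, 37, 39, 42, 45, 45, 45, 45, 45, 25, 19, 25, 41, 45, 46, 47, 47, 28, 23, 11, 5, 6, 7, 7, 7, 7, 7, 7, 13, 10, 8, 10, 14, 12, 10, 11, 12, 12, 13, 13, 14, 8, 4, 4, 4, 4, 4]
256 [35, 33, 52, 94, 103, 99, 102, 114, 115, 117, 116, 114, 116, 124, 127, 120, 107, 82, 74, 70, 102, 123, 124, 121, 144, 165, 125, 85, 73, 72, 72, 71, 73, 72]
259 [34, 37, 34, 34, 34, 32, 41, 56, 57, 60, 57, 61, 58, 58, 57, 58, 54, 59, 55, 57, 72, 73, 69, 107, 133, 116, 107, 107, 108, 101, 96, 83, 78, 76]
262 [31, 32, 31, 35, 33, 33, 31, 34, 33, 37, 32, 36, 34, 37, 39, 35, 37, 38, 48, 61, 68, 61, 66, 63, 75, 99, 107, 107, 106, 109, 109, 99, 85, 80]
266 [33, 29, 30, 35, 33, 31, 30, 31, 34, 35, 34, 33, 35, 36, 34, 36, 32, 44, 68, 72, 65, 72, 68, 68, 101, 107, 103, 107, 106, 104, 86, 79, 76, 77]
```

Still following (angle about 0.18). Continuing down.

```bash
python3 -m creep '[[[0,0.5,0],0,0],[[0,0.5,0],0,0],[[0,0.5,0],0,0],[[0,0.5,0],0,0],[[0,0,0],0,0],[[0,0,0],0,0]]'
```

```text
time_s: 18.95
eef_pos: [448.3, 161.2, 41.8]
orientation: [-0.705, 0.705, -0.054, 0.054]
ft_force: [-0.6, -0.6, 0.2]
gripper_width: 0.2
```

```bash
python3 -m creep '[[[0,0.5,0],0,0],[[0,0.5,0],0,0],[[0,0.5,0],0,0],[[0,0,0],0,0],[[0,0,0],0,0]]'
```

```text
time_s: 19.37
eef_pos: [448.3, 161.2, 40.3]
orientation: [-0.705, 0.705, -0.054, 0.054]
ft_force: [-1.0, 0.2, 0.1]
gripper_width: -0.1
```

```bash
python3 -m creep '[[[0,0.5,0],0,0],[[0,0.5,0],0,0],[[0,0,0],0,0],[[0,0,0],0,0]]'
```

```text
time_s: 19.7
eef_pos: [448.3, 161.2, 39.3]
orientation: [-0.705, 0.705, -0.054, 0.054]
ft_force: [-0.9, -0.5, 0.3]
gripper_width: -0.3
```

```bash
python3 -m creep '[[[0,0.5,0],0,0],[[0,0.5,0],0,0],[[0,0.5,0],0,0]]'; cat > lv2.py <<'E'
from h import *
s,p,T=tool(); im=optics.grab_frame("wrist"); sc=optics.grab_frame("scene")
np.savez("pics/n_%.2f.npz"%s["time_s"],w=im,s=sc); g=sc.mean(2)
print(p.round(1),s["ft_force"].round(1))
for col in(256,259,262,266): print(col,g[198:216,col].round(0).astype(int).tolist())
print("wrist 215-275",im[215:275,262:270].mean((1,2)).round(0).astype(int).tolist())
E
python3 lv2.py
```

```text
time_s: 19.95
eef_pos: [448.1, 161.2, 37.9]
orientation: [0.705, -0.705, 0.054, -0.054]
ft_force: [-0.6, 0.6, 2.8]
gripper_width: 0.1
[448.1 161.2  37.9] [-0.6  0.6  2.8]
256 [111, 116, 113, 120, 119, 119, 100, 73, 70, 70, 81, 114, 142, 168, 128, 91, 74, 74]
259 [57, 58, 63, 58, 61, 57, 53, 60, 63, 63, 60, 69, 77, 73, 86, 104, 112, 102]
262 [35, 36, 33, 38, 36, 38, 39, 34, 41, 55, 64, 71, 74, 68, 72, 102, 107, 109]
266 [34, 36, 31, 34, 36, 35, 33, 41, 64, 73, 72, 69, 63, 75, 101, 106, 111, 104]
wrist 215-275 [20, 21, 20, 21, 21, 21, 21, 21, 29, 35, 37, 38, 38, 39, 40, 41, 42, 48, 58, 64, 67, 70, 72, 74, 76, 49, 34, 36, 38, 42, 44, 45, 45, 46, 36, 21, 18, 30, 43, 46, 46, 48, 48, 33, 22, 18, 41, 22, 4, 6, 6, 7, 7, 8, 7, 8, 12, 11, 8, 10]
```

Close to the stop now: the pad-to-tongue row gap is 7, with about 6 expected fully down. A few more small steps until the force climbs clearly.

```bash
python3 -m creep '[[[0,0.5,0],0,0],[[0,0.5,0],0,0],[[0,0,0],0,0],[[0,0,0],0,0]]'
```

```text
time_s: 20.38
eef_pos: [448.4, 161.1, 36.8]
orientation: [-0.705, 0.705, -0.054, 0.054]
ft_force: [0.3, 1.0, 0.9]
gripper_width: 0.0
```

```bash
python3 -m creep '[[[0,0.5,0],0,0],[[0,0.5,0],0,0],[[0,0,0],0,0],[[0,0,0],0,0]]'
```

```text
time_s: 20.72
eef_pos: [448.3, 161.2, 35.9]
orientation: [-0.705, 0.705, -0.054, 0.054]
ft_force: [-0.0, 0.4, 1.2]
gripper_width: 0.2
```

```bash
python3 -m creep '[[[0,0.5,0],0,0],[[0,0.5,0],0,0],[[0,0,0],0,0]]'; python3 lv2.py
```

```text
time_s: 20.97
eef_pos: [448.2, 161.2, 34.8]
orientation: [0.705, -0.705, 0.054, -0.054]
ft_force: [-1.0, 0.3, 1.3]
gripper_width: 0.3
[448.2 161.2  34.8] [-1.   0.3  1.3]
256 [115, 114, 118, 122, 117, 120, 121, 113, 80, 72, 75, 84, 121, 164, 124, 90, 74, 71]
259 [55, 57, 59, 57, 56, 61, 54, 55, 60, 65, 56, 62, 70, 71, 69, 79, 102, 107]
262 [37, 34, 35, 35, 34, 33, 38, 36, 36, 43, 57, 64, 60, 67, 66, 70, 100, 107]
266 [34, 36, 29, 34, 35, 36, 36, 37, 41, 64, 70, 72, 69, 65, 83, 99, 110, 104]
wrist 215-275 [20, 20, 20, 21, 21, 21, 21, 21, 20, 28, 35, 37, 38, 39, 39, 40, 40, 40, 45, 54, 63, 67, 69, 73, 55, 36, 34, 38, 42, 43, 44, 45, 47, 33, 22, 17, 36, 45, 47, 47, 48, 49, 35, 21, 18, 32, 46, 22, 4, 6, 7, 7, 7, 8, 7, 8, 12, 11, 9, 10]
```

```bash
python3 -m creep '[[[0,0.5,0],0,0],[[0,0.5,0],0,0],[[0,0,0],0,0]]'; python3 lv2.py
```

```text
time_s: 21.32
eef_pos: [448.2, 161.2, 33.8]
orientation: [-0.705, 0.705, -0.054, 0.054]
ft_force: [-1.2, 0.6, 0.4]
gripper_width: -0.2
[448.2 161.2  33.8] [-1.2  0.6  0.4]
256 [114, 115, 130, 122, 118, 118, 116, 124, 94, 78, 74, 72, 100, 160, 126, 89, 74, 72]
259 [57, 59, 59, 57, 59, 59, 59, 58, 60, 62, 64, 64, 66, 73, 72, 85, 104, 103]
262 [36, 34, 35, 38, 34, 37, 33, 35, 33, 37, 54, 56, 61, 73, 70, 61, 95, 106]
266 [37, 32, 37, 34, 34, 33, 37, 37, 35, 57, 74, 72, 71, 70, 75, 98, 107, 104]
wrist 215-275 [19, 20, 21, 21, 21, 21, 21, 21, 20, 24, 32, 37, 38, 39, 39, 40, 40, 41, 42, 48, 57, 64, 68, 71, 53, 35, 34, 38, 42, 44, 44, 45, 48, 29, 22, 20, 41, 47, 47, 48, 48, 50, 33, 21, 18, 40, 48, 22, 4, 5, 7, 6, 7, 7, 8, 7, 13, 11, 9, 10]
```

```bash
python3 -m creep '[[[0,0.5,0],0,0],[[0,0.5,0],0,0],[[0,0,0],0,0],[[0,0,0],0,0]]'
```

```text
time_s: 21.75
eef_pos: [448.4, 161.2, 33.2]
orientation: [0.705, -0.705, 0.054, -0.054]
ft_force: [-0.9, -1.0, 4.9]
gripper_width: 0.1
```

```bash
python3 -m creep '[[[0,0.5,0],0,0],[[0,0.5,0],0,0],[[0,0,0],0,0],[[0,0,0],0,0]]'
```

```text
time_s: 22.08
eef_pos: [448.4, 161.3, 32.9]
orientation: [0.705, -0.705, 0.054, -0.054]
ft_force: [-3.0, -0.0, 11.4]
gripper_width: 0.0
```

```bash
python3 -m creep '[[[0,0.5,0],0,0],[[0,0.5,0],0,0],[[0,0,0],0,0]]'; python3 lv2.py
```

```text
time_s: 22.33
eef_pos: [448.4, 161.3, 32.6]
orientation: [0.705, -0.705, 0.054, -0.054]
ft_force: [-5.4, -0.6, 17.2]
gripper_width: 0.3
[448.4 161.3  32.6] [-5.4 -0.6 17.2]
256 [116, 128, 129, 123, 117, 116, 122, 124, 102, 74, 75, 75, 96, 159, 124, 87, 74, 69]
259 [56, 56, 60, 57, 55, 57, 57, 58, 57, 59, 64, 58, 62, 73, 70, 67, 88, 100]
262 [34, 35, 34, 38, 32, 38, 40, 37, 35, 38, 48, 57, 65, 67, 73, 67, 73, 100]
266 [35, 33, 30, 33, 35, 35, 34, 33, 35, 41, 64, 72, 68, 65, 67, 95, 110, 106]
wrist 215-275 [19, 19, 21, 21, 21, 21, 21, 21, 20, 22, 32, 37, 38, 39, 39, 39, 40, 41, 41, 47, 55, 64, 67, 71, 43, 31, 36, 40, 43, 44, 46, 47, 36, 21, 18, 31, 44, 47, 48, 49, 49, 46, 24, 20, 26, 43, 48, 22, 4, 6, 6, 7, 7, 8, 7, 8, 13, 11, 9, 10]
```

The force rises stiffly (5, 11, 17 N) and motion has stopped, so the lever is on its stop. One small extra press, then I'll retreat straight up and away.

```bash
python3 -m creep '[[[0,0.5,0],0,0],[[0,0.5,0],0,0],[[0,0,0],0,0]]'; python3 lev.py | sed -n 1,4p; python3 lev.py | sed -n 8p;  python3 lv2.py | tail -1; python3 -m creep '[[[0,-2,0],0,0],[[0,-4,0],0,0],[[0,-10,0],0,0],[[0,-20,0],0,0],[[0,-30,0],0,0],[[0,-20,0],0,0],[[0,0,0],0,0]]'
```

```text
time_s: 22.68
eef_pos: [448.5, 161.4, 32.3]
orientation: [0.705, -0.705, 0.053, -0.054]
ft_force: [-6.9, -1.5, 23.4]
gripper_width: 0.0
[448.5 161.4  32.3]
0 wrist pad near [282. 237.] far [282. 270.] scene tip [258.1 208.4] near [254.4 209.8] z60 49.0
0.1 wrist pad near [282. 240.] far [282. 273.] scene tip [258.  206.8] near [254.2 207.8] z60 52.2
0.2 wrist pad near [282. 245.] far [282. 276.] scene tip [258.  205.1] near [254.3 205.8] z60 55.3
tongue end top wrist [[281.99856285 230.10147576]] scene [[255.0320818  214.66137639]]
wrist 215-275 [19, 19, 20, 21, 21, 20, 21, 21, 21, 22, 32, 37, 38, 39, 39, 40, 40, 41, 41, 46, 54, 63, 67, 70, 43, 31, 36, 41, 43, 44, 46, 48, 36, 22, 18, 32, 45, 48, 48, 49, 50, 46, 25, 20, 26, 43, 48, 22, 4, 6, 6, 7, 7, 7, 8, 8, 13, 11, 9, 10]
time_s: 23.57
eef_pos: [451.6, 162.3, 119.6]
orientation: [0.706, -0.704, 0.051, -0.056]
ft_force: [1.2, 0.8, 0.5]
gripper_width: 0.1
```

```bash
python3 -m creep '[[[20,-8,0],0,0],[[25,0,0],0,0],[[20,0,0],0,0],[[2,0,0],0,0],[[0,0,0],0,0],[[0,0,0],0,0],[[0,0,0],0,0]]'; python3 - <<'E'
from h import *
s,p,T=tool(); c=optics.camera_info("wrist"); im=optics.grab_frame("wrist"); sc=optics.grab_frame("scene"); cs=optics.camera_info("scene")
np.savez("pics/fin.npz",w=im,s=sc,K=c["K"],R=c["R"],t=c["t"],p=p,T=T); print(s["time_s"],p,s["ft_force"].round(1))
y=np.radians(-8.3); H=Rot.from_euler("z",y).as_matrix(); o=np.array([512,152,12.])
for a in(0,.1,.2,.3,.5):
    q=lambda r,n:H@np.array([-28-r*np.cos(a)-n*np.sin(a),0,34+r*np.sin(a)+n*np.cos(a)])+o
    print(a,"wrist near",proj(c,q(55,4)).round(1)[0],"far",proj(c,q(37,4)).round(1)[0],"scene near",proj(cs,q(55,4)).round(1)[0])
P=lambda c,v:proj(c,H@np.array(v)+o).round(1)[0]
print("tongue end top",P(c,[-82,0,24]),"low",P(c,[-82,0,0]),"plate edge",P(c,[-85,0,0]),"cup near/far",P(c,[-24,0,40]),P(c,[24,0,40]))
print("wrist 90-290",im[90:290,270:278].mean((1,2)).round(0).astype(int).tolist())
g=sc.mean(2); print(g[196:222,252:276].round(0).astype(int))
E
```

```text
time_s: 24.15
eef_pos: [512.8, 150.9, 123.1]
orientation: [-0.705, 0.705, -0.055, 0.053]
ft_force: [-0.4, 0.3, 0.4]
gripper_width: 0.1
24.15 [512.75166942 150.85738509 123.08893066] [-0.4  0.3  0.4]
0 wrist near [283.4 113.2] far [283.5 138.6] scene near [254.4 209.8]
0.1 wrist near [283.4 112.3] far [283.5 138.2] scene near [254.2 207.8]
0.2 wrist near [283.4 112.3] far [283.5 138.4] scene near [254.3 205.8]
0.3 wrist near [283.4 113.1] far [283.5 139.2] scene near [254.7 203.7]
0.5 wrist near [283.4 117.6] far [283.6 142.4] scene near [256.  199.5]
tongue end top [283.4 116. ] low [283.4 118.2] plate edge [283.4 114.5] cup near/far [283.9 193.1] [284.3 251.1]
wrist 90-290 [151, 151, 150, 151, 151, 150, 151, 151, 150, 151, 151, 151, 151, 151, 151, 151, 151, 151, 151, 151, 151, 151, 153, 158, 85, 27, 25, 25, 37, 46, 51, 56, 43, 27, 31, 52, 58, 59, 60, 43, 26, 29, 50, 55, 56, 58, 41, 26, 30, 47, 48, 44, 49, 54, 55, 55, 54, 54, 55, 55, 56, 55, 55, 54, 56, 56, 56, 56, 56, 55, 55, 56, 56, 55, 55, 55, 54, 55, 55, 55, 55, 54, 54, 54, 55, 55, 55, 54, 54, 54, 55, 55, 53, 49, 48, 50, 48, 48, 
[... 2342 characters left out ...]
38 117  86  75  80  92 103  98 100 101 103 106 104 104  98  90  83
   81  79  80  77  77  77]
 [ 86 101  86  71  77  76  83  96 104 108 106 105 101  96  89  82  78  81
   78  74  76  79  77  79]
 [ 76  77  75  73  76  75  76  81 100 104  97  91  84  84  77  80  75  81
   77  75  80  78  78  79]
 [ 69  73  75  75  78  77  74  78  82  83  82  80  80  77  83  79  78  80
   76  78  76  77  75  77]
 [ 65  74  75  76  76  76  75  78  79  76  77  76  76  76  76  76  78  75
   75  78  78  77  78  75]
 [ 58  69  76  76  70  74  74  76  72  78  78  79  77  80  77  77  78  77
   76  76  75  69  61  60]
 [ 48  58  57  58  52  64  73  73  75  77  78  75  79  76  76  78  76  74
   74  66  57  53  51  50]]
```

The final frames match the pressed ones: the lever's lower edge lies in the same pixels (col 262 row 215, col 266 row 213), so it stayed down. The tongue edge hasn't moved since seating, and the wrist reads no load with the gripper 70 mm clear. Handing in.

```bash
python3 -c "
from bench import workorder, sense
print(workorder.finish_job(), sense()['time_s'])"
```

```text
the job is handed in; nothing more can be done
the job is handed in; nothing more can be done
```

The socket head is on the ball stand, sitting flat with its tongue along the long part of the plate. The latch lever is pressed down and the robot is clear. I gripped the head across its flats and lowered it with the lever still up. It touched the plate at TCP 28.1 mm, against 27.6 mm expected. The job was handed in at about 24 s, and `finish_job()` reports no verdict.

**Latch:** I pressed with the closed fingers until the lever stopped and the force climbed stiffly from 5 to 23 N. After I withdrew, the lever's lower edge was in the same scene pixels to within one. The tongue edge had not moved since seating, and the wrist force was about zero.

**Checks that disagreed or were weaker:**
- **Gripper opening:** it read about 38 mm on the 50 mm flats, though the hold was firm.
- **Fingertip reach:** when shut, the fingertips seemed about 17 mm behind the TCP, not 8 mm ahead as stated. The latch stop therefore came about 25 mm lower than I planned for, so I judged it by force and pictures.
- **Camera agreement:** the top and wrist cameras differed by 3 to 5 mm, so I aligned with wrist-relative measurements.
- **Latch angle:** I checked the final latch angle only from pixel values, because my 12 picture views were used up.

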